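Seat a tube rack on the shaker and lock the toggle clamp

TASK

Push the covered tube rack across the shaker's platform until it sits fully home in the corner, flush against both the far fence and the clamp block; do not lift it. Then push the toggle clamp's handle over and down past its dead point until it snaps into lock, so that the rubber foot holds the rack down. Leave the bottle, flask, jar and tip box where they stand.

Things in the scene. Friction and masses are not known exactly. Their poses are not given: they have to be found in the camera images.
- shaker: White bench shaker, fixed; 250 mm deep (x) by 310 mm wide (y), turned by up to 0.35 rad. Origin: centre of its underside. On top a flat aluminium platform, 190 by 304 mm, 85 mm above the bench. Its x axis points to the far fence, its y axis to the clamp block; the -x and -y sides are open.
- nest (a point): Point on the platform's top where the centre of the rack's underside lies when home; axes as the shaker's, z up. The far fence, an aluminium strip 22 mm high, has its inner face 43 mm from here at +x; the clamp block, aluminium, 46 mm high, has a flat face 84 mm wide, 64 mm from here at +y. The platform's open edges are 97 mm away at -x and 157 mm at -y.
- rack_center (a point): Centre of the tube rack: loose blue block with clear cover over white tube caps, 86 mm (its x) by 128 mm (its y) by 50 mm high, 0.18 to 0.33 kg, standing on the platform. 25 mm above its underside; axes parallel to the nest's when home. Starts 12 to 42 mm short of both stops, up to 0.12 rad askew; slides under 1 to 3 N.
- rack: The same rack, origin at the centre of its underside, same axes.
- clamp: Steel horizontal-handle toggle clamp, screwed on the clamp block. Origin: pivot of its arm, 65 mm above the platform, 80 mm from the nest at +y; its x axis points to the rack, z up. It works in the upright plane x = 0 of the nest. Open, its 80 mm arm stands raised about 70 degrees between handle and rack; locked, the arm lies level over the rack.
- grip (a point): Point on the axis of the handle's round black grip, 17 mm thick; the free end is 26 mm away at -x, the inner end 52 mm at +x (towards the clamp). z is square to the handle on the side to push: the handle moves along -z. Open it stands nearly upright, point 177 mm above the platform, about 128 mm from the nest at +y, z towards the rack; locked it lies level to +y, point 92 mm up, 195 mm from the nest.
- clamp_handle (a joint): Angle (rad) between handle and clamp arm, tied by a toggle linkage: 2.3 to 2.7 at the start (open, it stays where left), about 0.5 when the foot meets the rack's cover, 0.1 at the dead point, 0 locked on its stop. With the rack under the foot a push rising to about 6 N on the grip takes it over the dead point, then it snaps to 0 by itself; let go before that, it springs back.
- clamp_foot: Sprung black rubber foot, 20 mm across, under the free end of the clamp arm; origin at the centre of its underside, z into the arm. Open, it is raised clear of the rack; locked, it bears on the rack's cover, about 8 mm from the middle, with some 12 N.
- bottle: Bystander: empty 500 ml glass bottle with blue screw cap, 86 mm across, 176 mm high, on the bench to the -y side of the shaker; origin at the centre of its underside.
- jar: Bystander: white plastic jar with dark lid, 67 mm across, 98 mm high, on the bench to the -y side of the shaker (bottle and jar may change places); origin at the centre of its underside.
- flask: Bystander: conical glass flask, 85 mm across the foot, 142 mm high, on the bench at the +y side of the shaker, beside the tip box; origin at the centre of its underside.
- tip_box: Bystander: closed pipette tip box, 82 by 118 mm, 92 mm high, on the bench at the +y side of the shaker, beyond the handle; origin at the centre of its underside.

How it is judged:
By the outcome, as a careful person would: the job done as asked, in the order asked, and still so for the second after the job is handed in, with the robot touching nothing.
It also fails if it takes over 64 s, if anything falls off the work surface, if the arm or the gripper's body presses on something with over 40 N, if the wrist force passes 120 N, or if a joint passes its speed limit or range.

ROBOT

A 7-joint arm with a two-finger parallel gripper is mounted at the origin on the work surface. World frame = base frame: x ahead of the robot, y to its left, z up, the work surface at z = 0. Lengths are in m, angles in rad, forces in N, time in s.
With the tool pointing down it reaches from about 0.4 to 0.9 m from the base axis. Payload 5.5 kg.
Tool frame: the origin (TCP) lies midway between the tips of the shut fingers; the grasp point (between the pads) lies 19 mm behind it (ctrl.hold_point_z is the distance from the TCP to the grasp point, in m); x points along the fingers, y is the direction in which the jaws open and shut, and the axes are right-handed (so a half turn about x gives the same grasp; the last joint's range is limited). The gripper opens to 85 mm and grips with 20 to 120 N. Pads are 22 mm wide; open, the fingers measure 114 mm over their backs; the gripper's body (76 mm by 85 mm) begins 54 mm behind the grasp point. The pads swing forward as they close: fully open they stand 13 mm farther back than shut.
Start: joints at [1.508, 0.501, -0.427, 1.55, 0.221, 1.138, -0.21], TCP at [0.208, -0.616, 0.231] pointing down, gripper open.
Joint ranges: [-2.88, 2.88], [-0.31, 2.03], [-1.54, 1.56], [0.2, 2.42], [-1.41, 4.55], [0.19, 2.02], [-2.57, 2.57]. Speed limits (rad/s): [2.57, 2.57, 3.14, 3.14, 3.14, 3.14, 3.14].

INTERFACE

Orientations are given as a unit quaternion [w, x, y, z].
In Python, from rig import ctrl gives the robot as it stands. Calls block until the motion is done:
- ctrl.movep(position, orientation): joint-space move of the TCP to a pose.
- ctrl.move_straight(position, frame=None, v=0.15): straight line of the TCP; frame=None keeps the orientation; v is the mean speed in m/s.
- ctrl.goto_joints(angles): joint-space move.
- ctrl.let_go() and ctrl.grab(f_grip=None): open the fingers fully, or close them until they stop; f_grip is the grip in N (None keeps the last).
- ctrl.sleep(seconds).
- ctrl.inverse_kinematics(position, orientation): joint angles nearest the present ones, or None.
- ctrl.sense(): the state.
- ctrl.get_image(name): name is "scene" or "top" or "wrist"; returns the picture (384x512x3 uint8, red, green, blue); there is no depth.
- ctrl.calibration(name): a dict with "fov_y" (degrees; the focal length in pixels is half the picture's height over the tangent of half this angle, whatever the lens; pixels are square), "cx", "cy" (the principal point, pixels), "distortion" ([k1, k2, p1, p2, k3] as OpenCV has them; the pictures are not rectified), "camera_from_world" (4x4, takes a point from world to camera coordinates); the wrist camera has in their place "T_tool_cam" (4x4, takes a point from camera to tool coordinates, whose origin is the TCP and whose axes are the tool frame's). Camera axes: x right, y down, z forward; pixel columns grow to the right and rows downward; lengths in m; the calibration is good to about 2 mm. A picture is of the moment at which its call begins: read the wrist's pose just before it. calibration takes no time and is no camera call.
A pose or a line that the arm cannot do raises ctrl.PlanningError and nothing moves.
- ctrl.close_job(): hands the job in, once; it reports no verdict.
Trained networks look in the newest picture that a camera, given by its name, has taken for a name from the list of things; names that differ only in an ending like _2 or _b are one class to them, and where a whole thing is asked for, a point or a joint stands for the part that bears it (a point fixed in the world has none). Each returns a list of dicts, best first, with "confidence" (0 to 1); they miss things now and then, are a little off and sometimes report something else, mostly with a low value. They report only what shows in the picture. A call takes as long as a camera call.
- ctrl.search_frame(camera, thing): "at" ([column, row] in pixels, amid what is visible of it).
- ctrl.pinpoint(camera, thing): "at" ([column, row] in pixels: a listed point, or the origin of a listed thing).
The state is a dict: "clock": time; "joint_pos": joint angles; "qvel": joint speeds; "joint_torque": joint torques, N m; "ee_pos": TCP position; "tcp_rot": TCP orientation; "force": force on the tool from outside, world axes, zero at the start; "torque": the same for the moment, N m; "grip_width": opening from 0.0 (shut) to 1.0 (fully open).
Only numpy, scipy, OpenCV 4.12 (cv2) and the standard library are available. Lean on these libraries where they do the work, as an engineer would, in place of code of your own. Each camera call takes 0.05 s, during which the arm holds its last target. There are 200 camera calls.

## Working session

There is one attempt and no reset: what is moved stays moved. The work goes in short steps, each a Python script; the robot and the scene stay as the last script left them, time stands still between calls to the robot, and variables do not carry over. Pictures are saved under pics/ and viewed, about 8 in all and at most 12, crops included, and the job is handed in when it is done.

```bash
ls; mkdir -p pics; python3 - <<'E'
from rig import ctrl
import cv2,numpy as np
s=ctrl.sense();print(s['clock'],s['ee_pos'],s['tcp_rot'],s['force'])
ims=[]
for c in ['scene','top']:
    im=ctrl.get_image(c);ims.append(im)
    cv2.imwrite(f'pics/{c}0.png',im[:,:,::-1])
    k=ctrl.calibration(c);print(c,k['fov_y'],k['cx'],k['cy'],k['distortion'],np.round(k['camera_from_world'],3).tolist())
    for t in ['shaker','nest','rack_center','rack','clamp','grip','clamp_foot','bottle','jar','flask','tip_box']:
        print(t,[(np.round(d['at'],1).tolist(),round(d['confidence'],2)) for d in ctrl.pinpoint(c,t)[:2]])
print(ctrl.sense()['clock'])
E
```

```text
pics
0.0 [ 0.20778733 -0.61517031  0.23026044] [-0.11402845 -0.69765389 -0.11537087  0.69782958] [ 0.5646     -0.03877899 -0.82896448]
scene 54.72302530097981 255.8987517408272 185.50106064402416 [-0.07404665  0.          0.          0.          0.        ] [[0.84, 0.542, 0.002, -0.399], [0.442, -0.682, -0.583, -0.131], [-0.315, 0.49, -0.813, 1.144], [0.0, 0.0, 0.0, 1.0]]
shaker [([255.3, 230.5], 0.81)]
nest [([256.5, 213.3], 0.88)]
rack_center [([239.0, 216.2], 0.59)]
rack [([239.0, 220.6], 0.77)]
clamp [([278.6, 174.9], 0.6)]
grip [([293.4, 128.1], 0.71), ([293.4, 142.6], 0.16)]
clamp_foot [([267.7, 170.9], 0.64)]
bottle [([145.6, 273.4], 0.72)]
jar [([203.8, 326.4], 0.64)]
flask [([327.2, 170.7], 0.9)]
tip_box [([292.3, 144.5], 0.89)]
top 43.09962487718539 252.3416391034962 197.8401489534674 [-0.19279507  0.          0.          0.          0.        ] [[0.008, -1.0, 0.006, -0.005], [-0.986, -0.009, -0.164, 0.533], [0.164, -0.004, -0.986, 1.248], [0.0, 0.0, 0.0, 1.0]]
shaker [([265.0, 212.9], 0.93)]
nest [([267.0, 208.4], 0.74)]
rack_center [([277.6, 215.7], 0.93)]
rack []
clamp [([233.2, 202.6], 0.64)]
grip [([212.4, 192.0], 0.46)]
clamp_foot [([253.5, 194.6], 0.46)]
bottle [([356.2, 273.0], 0.85)]
jar [([364.4, 201.0], 0.9), ([253.4, 191.0], 0.63)]
flask [([168.0, 189.4], 0.73)]
tip_box [([148.5, 237.6], 0.89)]
1.2
```

View pics/scene0.png

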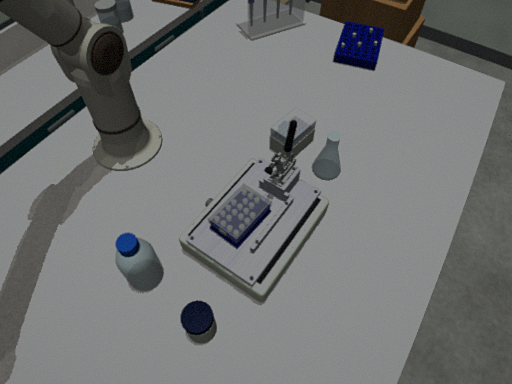

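View pics/top0.png

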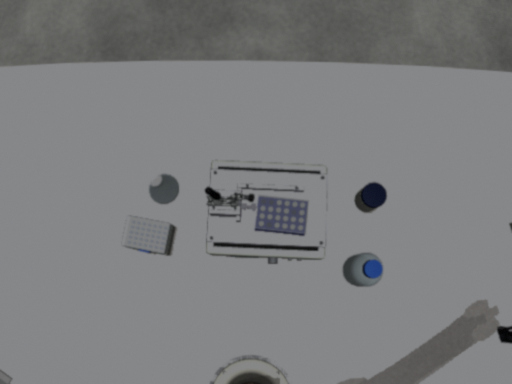

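Top view: shaker spans about (208-327, 160-258), nearly unrotated. The rack is at (281,215), the fence at (240-303, 188), the clamp near (232,200), with bottle and jar to the right and tip box and flask to the left. The scene view agrees, showing the handle upright at (292,135). Next I turn pixels into positions and look with the wrist camera.

```bash
cat > h.py <<'E'
from rig import ctrl
import cv2, numpy as np
from scipy.spatial.transform import Rotation as R
def K(c):
    k=ctrl.calibration(c); f=192/np.tan(np.radians(k['fov_y']/2))
    return k,np.array([[f,0,k['cx']],[0,f,k['cy']],[0,0,1]]),np.array(k['distortion'],float)
def rot(q): return R.from_quat(np.roll(q,-1))
def cfw(c,s=None):
    if c!='wrist': return np.array(ctrl.calibration(c)['camera_from_world'])
    T=np.eye(4);T[:3,:3]=rot(s['tcp_rot']).as_matrix();T[:3,3]=s['ee_pos']
    return np.linalg.inv(T@np.array(ctrl.calibration(c)['T_tool_cam']))
def onz(c,px,z,s=None):
    _,k,d=K(c);M=np.linalg.inv(cfw(c,s))
    u=cv2.undistortPoints(np.array([[px]],float),k,d)[0,0]
    r=M[:3,:3]@[u[0],u[1],1];o=M[:3,3]
    return o+r*(z-o[2])/r[2]
def proj(c,P,s=None):
    _,k,d=K(c);M=cfw(c,s)
    return cv2.projectPoints(np.array(P,float).reshape(-1,3),cv2.Rodrigues(M[:3,:3])[0],M[:3,3],k,d)[0][:,0]
def down(yaw):
    """tool x down, jaw (tool y) along world direction yaw"""
    x=np.array([0,0,-1.]);y=np.array([np.cos(yaw),np.sin(yaw),0]);
    q=R.from_matrix(np.c_[x,y,np.cross(x,y)]).as_quat();return np.roll(q,1)
E
python3 - <<'E'
from h import *
px={'scene':dict(shaker=[255.3,230.5],nest=[256.5,213.3],rack_center=[239,216.2],clamp=[278.6,174.9],grip=[293.4,128.1],clamp_foot=[267.7,170.9],bottle=[145.6,273.4],jar=[203.8,326.4],flask=[327.2,170.7],tip_box=[292.3,144.5]),
'top':dict(shaker=[265,212.9],nest=[267,208.4],rack_center=[277.6,215.7],clamp=[233.2,202.6],grip=[212.4,192],clamp_foot=[253.5,194.6],bottle=[356.2,273],jar=[364.4,201],flask=[168,189.4],tip_box=[148.5,237.6])}
z=dict(shaker=0,nest=.085,rack_center=.11,clamp=.15,grip=.262,clamp_foot=.22)
for n in px['top']: print(n,*[np.round(onz(c,px[c][n],z.get(n,0)),3)[:2] for c in px])
print(np.round(ctrl.calibration('wrist')['T_tool_cam'],3).tolist(),ctrl.calibration('wrist')['fov_y'])
p=[.208,-.616,.45]
for yaw in [np.pi/2,-np.pi/2,0,np.pi]:
  for P in ([.45,-.05,.42],[.42,-.05,.105],[.5,-.18,.105],[.52,.06,.3]): print(round(yaw,2),P,ctrl.inverse_kinematics(P,down(yaw)) is not None)
E
```

```text
shaker [ 0.499 -0.04 ] [ 0.499 -0.035]
nest [ 0.501 -0.038] [ 0.499 -0.038]
rack_center [ 0.479 -0.08 ] [ 0.477 -0.063]
clamp [0.509 0.047] [0.503 0.047]
grip [0.508 0.101] [0.509 0.089]
clamp_foot [ 0.508 -0.004] [ 0.511 -0.002]
bottle [ 0.339 -0.287] [ 0.336 -0.284]
jar [ 0.535 -0.309] [ 0.534 -0.312]
flask [0.568 0.24 ] [0.562 0.234]
tip_box [0.432 0.274] [0.427 0.283]
[[-0.0, -0.294, 0.956, -0.143], [1.0, -0.0, 0.0, 0.0], [0.0, 0.956, 0.294, -0.075], [0.0, 0.0, 0.0, 1.0]] 66.13871557565132
1.57 [0.45, -0.05, 0.42] True
1.57 [0.42, -0.05, 0.105] True
1.57 [0.5, -0.18, 0.105] True
1.57 [0.52, 0.06, 0.3] True
-1.57 [0.45, -0.05, 0.42] True
-1.57 [0.42, -0.05, 0.105] True
-1.57 [0.5, -0.18, 0.105] True
-1.57 [0.52, 0.06, 0.3] True
0 [0.45, -0.05, 0.42] True
0 [0.42, -0.05, 0.105] True
0 [0.5, -0.18, 0.105] True
0 [0.52, 0.06, 0.3] True
3.14 [0.45, -0.05, 0.42] False
3.14 [0.42, -0.05, 0.105] True
3.14 [0.5, -0.18, 0.105] True
3.14 [0.52, 0.06, 0.3] True
```

```bash
python3 - <<'E'
from h import *
q=down(np.pi/2)
p=ctrl.sense()['ee_pos']
ctrl.move_straight([p[0],p[1],.36],v=.25)
ctrl.movep([.42,-.03,.32],q); ctrl.grab()
s=ctrl.sense();print(s['clock'],s['ee_pos'],s['grip_width'],s['force'])
im=ctrl.get_image('wrist');cv2.imwrite('pics/w1.png',im[:,:,::-1])
z=dict(nest=.085,rack_center=.11,rack=.085,clamp=.15,grip=.262,shaker=0,clamp_foot=.22)
for t in z:
    for d in ctrl.pinpoint('wrist',t)[:2]: print(t,np.round(d['at'],1),round(d['confidence'],2),np.round(onz('wrist',d['at'],z[t],s),4))
# overlay of model at the current guess
for n,yaw,col in (((.500,-.038),-.03,(0,255,0)),):
    c,sn=np.cos(yaw),np.sin(yaw)
    W=lambda x,y,zz:[n[0]+c*x-sn*y,n[1]+sn*x+c*y,.085+zz]
    big=im.copy()
    for poly in ([W(43,-64,0),W(43,64,0)],): pass
    for P in ([(.043,-.1,.022),(.043,.07,.022)],[(-.042,.064,.046),(.042,.064,.046)],[(-.097,-.157,0),(-.097,.147,0),(.093,.147,0),(.093,-.157,0),(-.097,-.157,0)],[(0,.080,.065),(0,.128,.177)]):
        pts=proj('wrist',[W(*a) for a in P],s)
        cv2.polylines(big,[np.round(pts).astype(int)],False,col,1)
cv2.imwrite('pics/w1o.png',cv2.resize(big[:,:,::-1],(800,600),interpolation=cv2.INTER_CUBIC))
E
```

```text
4.8667 [ 0.42000724 -0.02999021  0.3199962 ] 5.3718833136097746e-05 [-0.24704679  0.51971299 -0.42415683]
rack_center [226.7 216.1] 0.76 [ 0.4776 -0.0715  0.11  ]
rack [226.8 209.4] 0.71 [ 0.4773 -0.074   0.085 ]
clamp [326.4 251.1] 0.9 [0.5065 0.049  0.15  ]
grip [409.9 319.1] 0.92 [0.5099 0.0926 0.262 ]
grip [323.5 249.7] 0.24 [0.4476 0.0185 0.262 ]
clamp_foot [289.1 278.8] 0.86 [ 0.4993 -0.0019  0.22  ]
```

View pics/w1o.png

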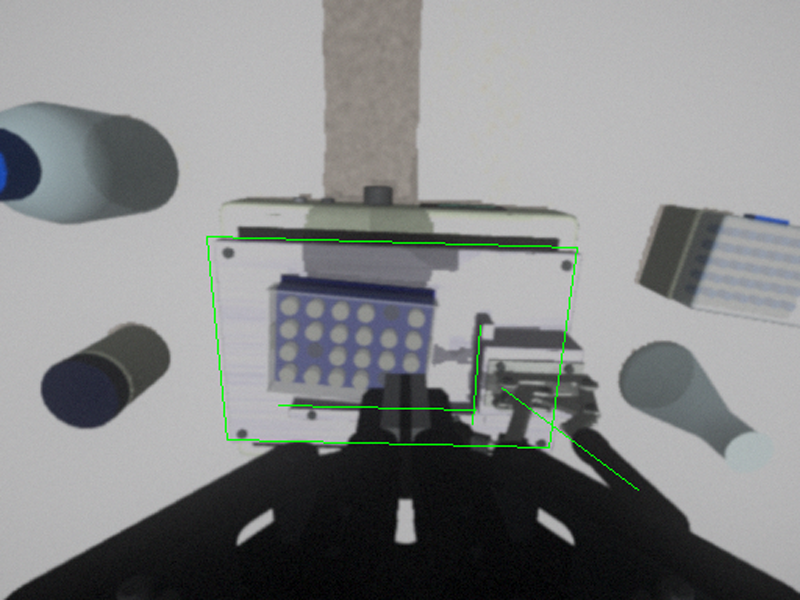

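The overlay fits well, but the nest has to shift about 4 mm towards +y: nest ≈ (0.501, -0.034), yaw ≈ -0.035. The rack at (355,335) is about 22 mm short in x and 38 mm short in y. I'll start the guarded pushes.

```bash
cat >> h.py <<'E'
N=np.array([.501,-.034]);YAW=-.035
c,sn=np.cos(YAW),np.sin(YAW)
A=np.array([[c,-sn,0],[sn,c,0],[0,0,1.]])
def W(x,y,z): return A@[x,y,z]+[N[0],N[1],.085]
def loc(P): return A.T@(np.array(P)-[N[0],N[1],.085])
def push(ax,start,end,flim,step=.002,v=.04):
    """guarded push along nest axis ax, coordinates in nest frame"""
    f0=A.T@ctrl.sense()['force'];log=[];p=np.array(start,float)
    while p[ax]<end:
        p[ax]+=step; ctrl.move_straight(W(*p),v=v)
        s=ctrl.sense();f=A.T@s['force']-f0;log.append((round(p[ax]*1e3),round(-f[ax],1)))
        if -f[ax]>flim: break
    print(log,round(s['clock'],1),np.round(loc(s['ee_pos'])*1e3,1));return p
E
python3 - <<'E'
from h import *
q=down(np.pi/2+YAW)
y0=-.036
ctrl.movep(W(-.105,y0,.15),q); ctrl.move_straight(W(-.105,y0,.018),v=.2)
ctrl.move_straight(W(-.085,y0,.018),v=.1)
p=push(0,[-.085,y0,.018],-.045,7)
p[0]-=.015;ctrl.move_straight(W(*p),v=.1)
s=ctrl.sense();print(s['clock'],s['force'])
E
```

```text
[(-83, np.float64(0.6)), (-81, np.float64(0.1)), (-79, np.float64(1.5)), (-77, np.float64(0.4)), (-75, np.float64(0.6)), (-73, np.float64(0.9)), (-71, np.float64(-0.1)), (-69, np.float64(0.5)), (-67, np.float64(0.8)), (-65, np.float64(0.3)), (-63, np.float64(0.4)), (-61, np.float64(1.2)), (-59, np.float64(0.4)), (-57, np.float64(-0.3)), (-55, np.float64(0.4)), (-53, np.float64(4.6)), (-51, np.float64(7.5))] 11.1 [-53.  -37.   17.5]
11.4417 [ 0.87866894  0.35922156 -0.68911262]
```

```bash
python3 - <<'E'
from h import *
q=down(np.pi/2+YAW)
ctrl.move_straight(W(-.08,-.036,.08),v=.2)
ctrl.move_straight(W(-.02,-.135,.08),v=.25);ctrl.move_straight(W(-.002,-.135,.018),v=.2)
ctrl.move_straight(W(-.002,-.122,.018),v=.1)
p=push(1,[-.002,-.122,.018],-.066,7,v=.05)
s=ctrl.sense();print(s['force'])
p[1]-=.015;ctrl.move_straight(W(*p),v=.1)
ctrl.move_straight(W(p[0],p[1],.08),v=.2)
ctrl.move_straight(W(-.08,-.06,.08),v=.25);ctrl.move_straight(W(-.08,0,.018),v=.2)
ctrl.move_straight(W(-.06,0,.018),v=.1)
p=push(0,[-.06,0,.018],-.045,8)
p[0]-=.015;ctrl.move_straight(W(*p),v=.1)
ctrl.move_straight(W(-.1,-.03,.2),v=.25)
s=ctrl.sense();print(s['clock'])
im=ctrl.get_image('wrist');cv2.imwrite('pics/w2.png',im[:,:,::-1]);big=cv2.resize(im,(800,600),interpolation=cv2.INTER_CUBIC)
cv2.imwrite('pics/w2b.png',big[:,:,::-1])
z=dict(rack_center=.11,clamp=.15,grip=.262,clamp_foot=.22)
for t in z:
    for d in ctrl.pinpoint('wrist',t)[:1]: P=onz('wrist',d['at'],z[t],s);print(t,np.round(d['at'],1),round(d['confidence'],2),np.round(P,4),np.round(loc(P)*1e3,1))
E
```

```text
[(-120, np.float64(-1.2)), (-118, np.float64(-0.4)), (-116, np.float64(-0.7)), (-114, np.float64(0.2)), (-112, np.float64(-1.2)), (-110, np.float64(-0.8)), (-108, np.float64(-0.9)), (-106, np.float64(0.0)), (-104, np.float64(-1.1)), (-102, np.float64(-1.0)), (-100, np.float64(-0.8)), (-98, np.float64(-0.8)), (-96, np.float64(-0.7)), (-94, np.float64(-1.1)), (-92, np.float64(-0.6)), (-90, np.float64(-1.1)), (-88, np.float64(-0.5)), (-86, np.float64(-1.5)), (-84, np.float64(-0.0)), (-82, np.float64(-0.8)), (-80, np.float64(-1.5)), (-78, np.float64(0.9)), (-76, np.float64(5.9)), (-74, np.float64(9.0))] 19.3 [ -1.4 -78.   18.2]
[ 1.48469625 -9.94033908 -0.05961667]
[(-58, np.float64(1.2)), (-56, np.float64(-0.6)), (-54, np.float64(-0.4)), (-52, np.float64(0.6)), (-50, np.float64(5.8)), (-48, np.float64(11.2))] 23.0 [-51.5  -0.1  17.3]
24.1583
rack_center [283.7 261.2] 0.89 [ 0.5034 -0.035   0.11  ] [ 2.4 -1.  25. ]
clamp [361.4 280.6] 0.74 [0.5072 0.0454 0.15  ] [ 3.5 79.6 65. ]
grip [481.4 369.9] 0.56 [0.5092 0.0932 0.262 ] [  3.8 127.4 177. ]
clamp_foot [457.5 254.4] 0.34 [0.4403 0.0925 0.22  ] [-65.1 124.3 135. ]
```

View pics/w2b.png

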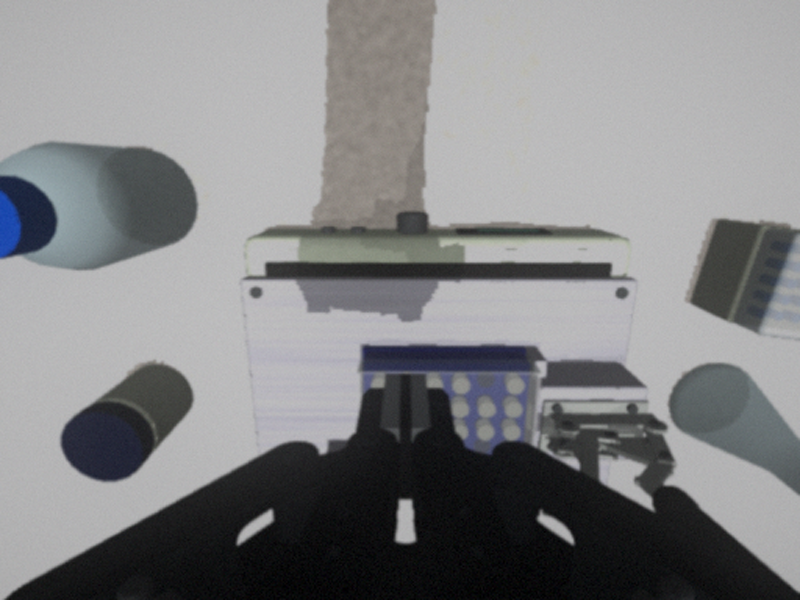

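Rack looks home: it meets the block at (540,365), and rack_center is within about 2.5 mm of the nest, with the clamp and grip showing the same x offset. The clamp plane is therefore at x ≈ +3 mm in my frame. Next is the handle, pushed along its arc.

```bash
python3 - <<'E'
from h import *
X=.003
def tcp(th,s=.085):
    u=np.array([np.cos(th),np.sin(th)]);n=np.array([-u[1],u[0]])
    C=np.array([.104,.092])+s*u+.0085*n
    return W(X,C[0]-.014,C[1])
p=loc(ctrl.sense()['ee_pos'])
ctrl.move_straight(W(p[0],p[1],.25),v=.25)
ctrl.move_straight(W(X,.07,.25),v=.25)
ctrl.move_straight(tcp(np.radians(95)),v=.15)
f0=A.T@ctrl.sense()['force'];log=[]
for d in range(92,-6,-3):
    ctrl.move_straight(tcp(np.radians(d)),v=.06)
    s=ctrl.sense();f=A.T@s['force']-f0;log.append((d,*np.round(f,1).tolist()))
    if np.linalg.norm(f)>20: break
print(*log,sep='\n');print(s['clock'],np.round(loc(s['ee_pos'])*1e3,1))
E
```

```text
(92, 0.0, -0.7, -0.8)
(89, -0.3, -0.0, -0.1)
(86, 0.1, -0.3, -0.3)
(83, 0.6, -0.0, -0.5)
(80, 0.2, -0.4, -1.1)
(77, -0.5, 0.1, -0.7)
(74, 1.0, -0.4, -1.1)
(71, -0.3, 0.4, -1.4)
(68, -0.6, 0.3, -0.8)
(65, -0.4, 0.2, -0.2)
(62, -0.9, 0.0, -0.7)
(59, -0.7, -0.4, -0.6)
(56, 0.5, 0.5, 0.4)
(53, -1.0, 0.4, -1.2)
(50, 0.2, -0.5, -0.1)
(47, 0.2, -0.1, -0.7)
(44, -0.0, -0.3, -0.9)
(41, 0.6, -0.3, -0.6)
(38, 0.3, -0.9, -0.7)
(35, 0.1, 0.2, -0.9)
(32, 0.9, 0.0, -0.1)
(29, -0.1, -0.9, 2.5)
(26, 0.5, -4.2, 3.0)
(23, 0.7, -5.5, 2.9)
(20, 1.1, -4.1, 2.2)
(17, -0.0, -1.3, 0.9)
(14, 0.2, 0.3, -1.3)
(11, 0.6, -0.8, -0.6)
(8, 0.1, 0.4, -1.1)
(5, -0.1, -0.4, -1.4)
(2, 0.0, 0.1, 0.0)
(-1, -2.2, 0.1, 6.5)
(-4, -3.0, -0.8, 10.5)
34.6167 [  3.4 176.5  95.7]
```

The force peaked around 6 N, fell away at the snap, then met the stop. I'll retreat and check.

```bash
python3 - <<'E'
from h import *
p=loc(ctrl.sense()['ee_pos'])
ctrl.move_straight(W(p[0],p[1],.26),v=.25)
ctrl.move_straight(W(-.13,-.03,.26),v=.25)
ctrl.sleep(.3)
s=ctrl.sense();print(s['clock'],s['force'])
z=dict(rack_center=.11,clamp=.15,grip=.177,clamp_foot=.135,bottle=0,jar=0,flask=0,tip_box=0)
ims={}
for c in ['wrist','scene','top']:
    ims[c]=im=ctrl.get_image(c)
    for t in z:
        for d in ctrl.pinpoint(c,t)[:1]: P=onz(c,d['at'],z[t],s);print(c,t,round(d['confidence'],2),np.round(P,3),np.round(loc(P)*1e3,1))
cv2.imwrite('pics/w3.png',cv2.resize(ims['wrist'],(800,600),interpolation=cv2.INTER_CUBIC)[:,:,::-1])
cv2.imwrite('pics/s3.png',cv2.resize(ims['scene'][100:310,130:370],(686,600),interpolation=cv2.INTER_CUBIC)[:,:,::-1])
E
```

```text
37.4333 [ 0.94277677 -0.22877334  0.10707021]
wrist rack_center 0.73 [ 0.502 -0.033  0.11 ] [ 1.4  0.7 25. ]
wrist grip 0.76 [0.513 0.158 0.177] [  5.1 192.5  92. ]
wrist clamp_foot 0.59 [ 0.51  -0.029  0.135] [ 9.   5.6 50. ]
wrist bottle 0.96 [ 0.342 -0.29   0.   ] [-149.9 -261.4  -85. ]
wrist jar 0.95 [ 0.535 -0.316 -0.   ] [  44.3 -280.3  -85. ]
wrist flask 0.84 [0.563 0.248 0.   ] [ 52.5 283.6 -85. ]
wrist tip_box 0.91 [0.426 0.273 0.   ] [-85.8 304.1 -85. ]
scene rack_center 0.75 [ 0.503 -0.033  0.11 ] [ 1.9  0.8 25. ]
scene clamp 0.81 [0.495 0.052 0.15 ] [-8.8 85.5 65. ]
scene grip 0.82 [0.514 0.168 0.177] [  6.3 202.8  92. ]
scene clamp_foot 0.53 [ 0.409 -0.31   0.135] [ -81.9 -279.2   50. ]
scene bottle 0.85 [ 0.338 -0.289  0.   ] [-154.5 -260.9  -85. ]
scene jar 0.57 [ 0.536 -0.311  0.   ] [  44.7 -275.8  -85. ]
scene flask 0.64 [0.565 0.238 0.   ] [ 54.  274.5 -85. ]
scene tip_box 0.76 [0.428 0.272 0.   ] [-83.3 302.8 -85. ]
top rack_center 0.91 [ 0.504 -0.027  0.11 ] [ 3.2  6.9 25. ]
top clamp 0.96 [0.503 0.044 0.15 ] [-0.8 77.7 65. ]
top grip 0.83 [0.511 0.169 0.177] [  2.6 203.6  92. ]
top clamp_foot 0.58 [ 0.497 -0.026  0.135] [-4.6  7.8 50. ]
top bottle 0.63 [ 0.337 -0.286  0.   ] [-154.8 -257.5  -85. ]
top jar 0.79 [ 0.535 -0.314  0.   ] [  44.1 -278.9  -85. ]
top flask 0.62 [0.563 0.246 0.   ] [ 52.4 281.6 -85. ]
top tip_box 0.28 [0.554 0.235 0.   ] [ 43.9 270.6 -85. ]
```

View pics/w3.png

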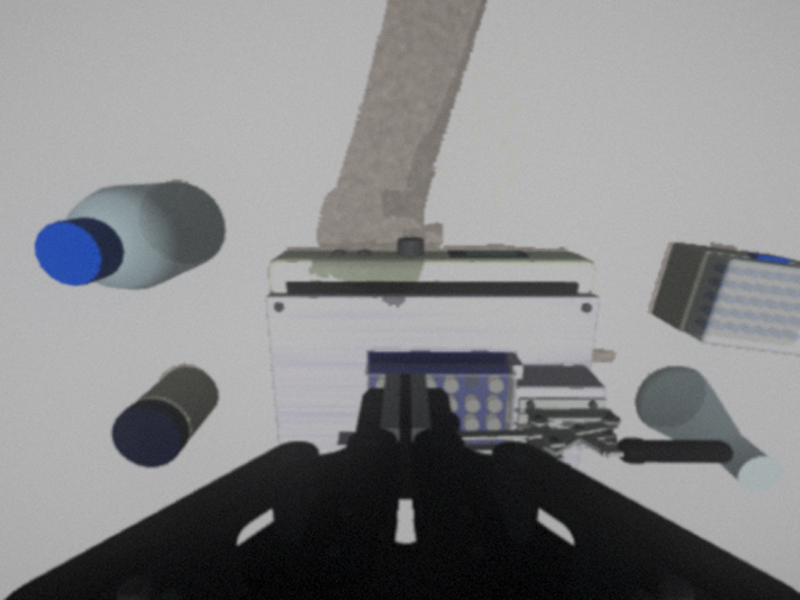

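View pics/s3.png

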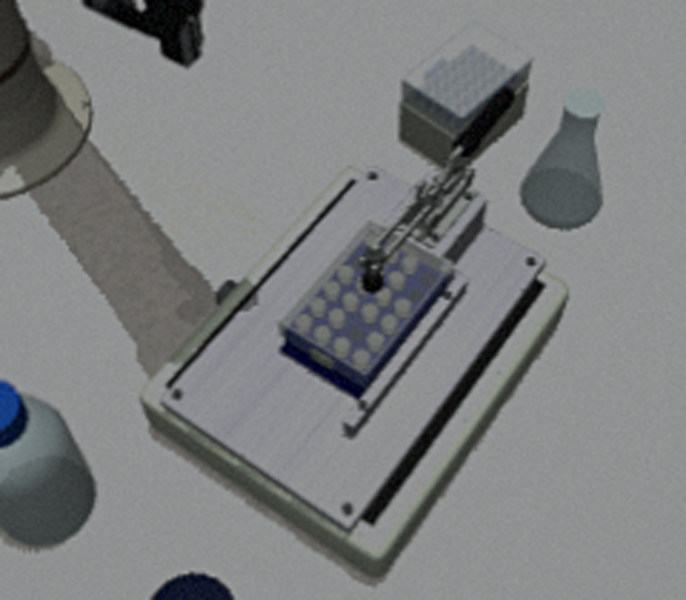

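The wrist view shows the black handle lying level at (620-730,450), and the rack end meeting the block at (518,365). The scene crop shows the arm level, the foot on the cover at (372,280), and the rack along both fence and block. The bystanders have not moved. I'm handing in.

```bash
python3 -c "
from rig import ctrl
ctrl.close_job();print(ctrl.sense()['clock'])"
```

```text
the job is handed in; nothing more can be done
the job is handed in; nothing more can be done
```

The rack is pushed home in the corner and the toggle clamp is locked on it. I handed the job in at about 37 s on the robot's clock; no verdict is reported.

**Rack:** I pushed it with shut fingers to the far fence, then to the clamp block, then to the fence again. Each push stopped on a firm force rise of 7 to 11 N. The last pictures show it along both stops. The scene and wrist cameras put its centre within about 2 mm of the nest.

**Clamp:** I pushed the handle over along its arc. The force rose to about 6 N, fell to zero at the snap, and then the handle met its stop at about 10 N. After I backed the robot off, the handle and arm stayed level with the foot on the cover.

**Bystanders:** The bottle, jar, flask and tip box read within about 1 cm of their first positions, which is the scatter between cameras, and they look unmoved in the pictures.

**Readings that disagreed:**
- **Top camera, rack:** it put the rack's centre about 7 mm off in y, probably because the clamp arm partly hides it.
- **Grip position:** it read 192 to 204 mm from the nest depending on the camera, against 195 mm expected.
- **Foot and tip box:** the scene camera's foot reading and the top camera's tip box reading were false detections, both with low confidence.

I did not get a close-up view of the seam at the fence.

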